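# Tighten a bridge clamp with a click driver

## Task

Take the click driver out of its stand, set it fully down over the square head of the clamp screw on the jig, and turn it clockwise (seen from above) until it clicks over; stop at once, so that the screw is tightened to the click but not overtightened and not loosened again. Then stand the driver upright in its stand again, fully down, and leave the other things on the bench where they are.

Things in the scene. Friction and masses are not known exactly. Their poses are not given: they have to be found in the camera images.
- driver: Click driver, upright tool 140 mm high, about 0.25 kg: black rectangular handle (30 mm along x, 40 mm along y, 76 to 138 mm above the origin; grip across the faces 40 mm apart), collar, shank, and at the foot a square steel socket 32 x 32 x 24 mm. Origin: centre of the socket's underside, z up the tool. At rest the socket's sides are parallel to the handle's x and y.
- driver_mouth (a point): Centre of the square opening (22 mm wide, 20 mm deep) under the socket; turns with it. Turned clockwise on a tight screw, at about 0.5 N m the handle breaks over up to 0.13 rad against the socket and the torque falls abruptly to about a fifth (the click); further on a hard stop drives the screw rigidly. It snaps back when unloaded.
- stand: The driver's stand, fixed: a turned aluminium cup 72 mm across the foot and 36 mm high, with a round well about 54 mm wide, its floor 6 mm above the origin. Origin: centre of the underside, on the bench. The driver stands in it socket down, at any yaw.
- jig: Clamping jig, fixed: an aluminium base plate 160 mm (x) x 110 mm (y) x 12 mm, a dark steel bridge along x above it (34 mm wide, top 50 mm up), a folded brass panel lying under the bridge, and the clamp screw upright through the middle of the bridge. Origin: centre of the underside of the base.
- screw_foot (a point): On the clamp screw's axis, at the top of the 32 mm round flange under its square head, 55.5 mm above the bench; turns with the screw, x and y square to the head's sides. The head is 20 x 20 mm, its sides 15.5 mm high, then tapering to 13 mm square at the top (19.5 mm over all). A driver that is fully down has its mouth within 2 mm of this point.
- screw: The clamp screw; tightened clockwise seen from above. Stiff all the way (0.25 to 0.5 N m, rising steadily), stays where left; turning it back takes about 0.2 N m. Angle to the click: about 0.4 to 1.05 rad, different each time and not visible, plus 0.1 to 0.3 rad play in socket and grip, plus 0.13 rad of break-over. Origin: on its axis, 2 mm below screw_foot.
- shoe_face (a point): Centre of the underside of the round shoe, 26 mm across, at the lower end of the screw. It sinks 3 mm for each rad that the screw is tightened and presses on the brass panel when the screw is tight, about 22 mm above the bench (too little to be judged from the measured poses).
- bogie: Bystander: a small geared axle set with four wheels, 70 x 69 x 31 mm, loose. Origin: centre of its underside.
- gearbox: Bystander: a small brass gearbox, 36 x 103 x 28 mm, loose. Origin: centre of its underside.
- receiver: Bystander: a flat black plastic box, 38 x 61 x 17 mm, loose. Origin: centre of its underside.
- bracket: Bystander: a small brass angle, 32 x 42 x 29 mm, loose. Origin: centre of its underside.
Mind the look-alikes: they are no part of the job. There is more than one size of the driver; the one meant has the size given above.

How it is judged:
By the outcome, as a careful person would: the job done as asked, in the order asked, and still so for the second after the job is handed in, with the robot touching nothing.
It also fails if it takes over 67 s, if anything falls off the work surface, if the arm or the gripper's body presses on something with over 40 N, if the wrist force passes 120 N, or if a joint passes its speed limit or range.

## Robot

A 6-joint arm with a two-finger parallel gripper is mounted at the origin on a cart in front of the work surface, level with it; the furniture and walls round the work are solid. World frame = base frame: x ahead of the robot, y to its left, z up, the work surface at z = 0. Lengths are in m, angles in degrees, forces in N, time in s.
With the tool pointing down it reaches from about 0.35 to 0.95 m from the base axis. Payload 17.4 kg.
Tool frame: the origin (TCP) lies between the finger pads; the fingertips stand 11 mm ahead of it and the grasp point (between the pads) lies 8 mm behind it; y points along the fingers, z is the direction in which the jaws open and shut, and the axes are right-handed (so a half turn about y gives the same grasp; the last joint's range is limited). The gripper opens to 93 mm and grips with 3 to 60 N. Pads are 15 mm wide; open, the fingers measure 128 mm over their backs; the gripper's body (75 mm by 188 mm) begins 65 mm behind the grasp point.
Start: joints at [-78.942, 6.646, 82.598, -0, 90.757, -2.166], TCP at [0.154, -0.657, 0.23] pointing down, gripper open.
Joint ranges: [-162.19, 162.19], [-47.58, 125.68], [4.15, 143.07], [-65.23, 245.23], [0.69, 171.88], [-170.13, 170.13]. Speed limits (degrees/s): [108.29, 108.29, 127.2, 180, 180, 180].

## Interface

Orientations are given as [roll, pitch, yaw] about the fixed x, y, z axes, in that order (R = Rz(yaw) Ry(pitch) Rx(roll)).
In Python, from bench import manip gives the robot as it stands. The module is installed in compiled form; this text tells all that it offers.
- The arm moves only by the tool send_rows, never from a script. Its argument "targets" is a list of rows, each a list of 5 numbers: the opening, from -1 (shut) to 1 (fully open), so that 0 is half open, then the shift along the world's x, y, z in mm, then the turn about the world's z in rad. In form: [[hand, tx, ty, tz, spin], ...]. A call has 1 to 10 rows; each row shifts and turns the pose as measured when the row begins; what a row does not reach is not made up. A row lasts 1/10 s, in which the tool goes at most 50 mm and 8.59 degrees, less where a joint would pass 70% of its speed; a pose out of reach is approached as far as the arm can. A call with a gripper value outside its range is refused whole. The fingers move at their own pace and stop on an object; "newtons" is the grip in N (left out, the last holds). Time passes only in rows, so rows that do not move let the fingers close. It gives the time, the measured TCP pose, the force and the opening at its end, in the units of the state.
- manip.observe(): the state, without advancing time (a new reading comes with each control period).
- manip.camera(name): name is "scene" or "top" or "wrist"; returns (picture, depth): 480x640x3 uint8, red, green, blue; 480x640 float32, m along the optical axis (not along the pixel's ray), 0 where there is no reading.
- manip.camera_info(name): a dict with "mtx" (3x3 intrinsics, pixels), "R" (3x3) and "t" (3): a world point X has camera coordinates R X + t; the wrist camera has in their place "tool_from_camera" (4x4, takes a point from camera to tool coordinates, whose origin is the TCP and whose axes are the tool frame's). Camera axes: x right, y down, z forward; pixel columns grow to the right and rows downward; lengths in m; the calibration is good to about 2 mm. A picture is of the moment at which its call begins: read the wrist's pose just before it. camera_info takes no time and is no camera call.
- manip.finish_job(): hands the job in, once; it reports no verdict.
The state is a dict: "t": time; "joint_pos": joint angles; "qd": joint speeds; "effort": joint torques, N m; "ee_pos": TCP position; "eef_rot": TCP orientation; "wrist_force": force on the tool from outside, world axes, zero at the start; "ft_torque": the same for the moment, N m; "opening": finger opening in m.
Only numpy, scipy, OpenCV 4.12 (cv2) and the standard library are available. Lean on these libraries where they do the work, as an engineer would, in place of code of your own. Each camera call takes 0.05 s, during which the arm holds its last target. There are 200 camera calls.

## Working session

There is one attempt and no reset: what is moved stays moved. The work goes in short steps, Python scripts to look and compute and a tool call to move; the robot and the scene stay as the last step left them, time stands still between calls to the robot, and variables do not carry over. Pictures are saved under pics/ and viewed, about 8 in all and at most 12, crops included, and the job is handed in when it is done.

Besides the shell and the picture viewer there is one more tool, called after "Request:" in YAML: its name, and indented under it one key for each argument. send_rows: Moves the arm, as the interface text tells. Its arguments: {"type":"object","properties":{"targets":{"type":"array"},"newtons":{"type":"number"}},"required":["targets"]}

```bash
mkdir -p pics; cat > h.py <<'E'
import numpy as np, cv2
from bench import manip
from scipy.spatial.transform import Rotation as Ro
def save(n,img,crop=None,s=1):
    if crop: x0,y0,x1,y1=crop; img=img[y0:y1,x0:x1]
    if s!=1: img=cv2.resize(img,None,fx=s,fy=s,interpolation=cv2.INTER_CUBIC)
    cv2.imwrite('pics/'+n+'.png',img[:,:,::-1])
def world(name,depth,st=None):
    i=manip.camera_info(name); K=np.array(i['mtx'])
    v,u=np.mgrid[0:480,0:640]
    P=np.stack([(u-K[0,2])/K[0,0]*depth,(v-K[1,2])/K[1,1]*depth,depth],-1)
    if name=='wrist':
        T=np.array(i['tool_from_camera']); P=P@T[:3,:3].T+T[:3,3]
        R=Ro.from_euler('xyz',st['eef_rot'],degrees=True).as_matrix()
        return P@R.T+np.array(st['ee_pos'])
    return (P-np.array(i['t']))@np.array(i['R'])
E
python3 - <<'E'
from h import *
print(manip.observe())
a,d=manip.camera('top'); b,e=manip.camera('scene')
np.savez('s0.npz',a=a,d=d,b=b,e=e)
save('top0',a); save('scene0',b)
for n in('top','scene'):
    i=manip.camera_info(n);R=np.array(i['R']);print(n,-R.T@np.array(i['t']),R.round(2).tolist())
E
```

```text
{'t': 0.0, 'joint_pos': array([-7.89428119e+01,  6.67213520e+00,  8.26341976e+01, -2.30712077e-04,
        9.07556756e+01, -2.16472059e+00]), 'qd': array([ 0.10610597, -0.04661639,  0.03262003, -0.13543283, -0.03795461,
        0.02005573]), 'effort': array([-9.43665395e-05, -7.21250439e+01, -6.22610450e+01,  7.80306151e-02,
        2.36804987e-02, -1.34435181e-04]), 'ee_pos': array([ 0.15435552, -0.65692758,  0.22894536]), 'eef_rot': array([-9.00619729e+01,  2.11168407e-03, -1.66778095e+02]), 'wrist_force': array([ 0.14856508, -0.6591439 , -0.30549295]), 'ft_torque': array([0.01382288, 0.08426281, 0.02127247]), 'opening': 0.09309470839109625}
top [0.47547504 0.00376179 0.91473019] [[0.0, -1.0, -0.03], [-0.99, 0.0, -0.15], [0.15, 0.03, -0.99]]
scene [-0.18883569  0.60292494  0.75137504] [[-0.61, -0.79, -0.02], [-0.46, 0.37, -0.81], [0.65, -0.49, -0.58]]
```

View pics/top0.png

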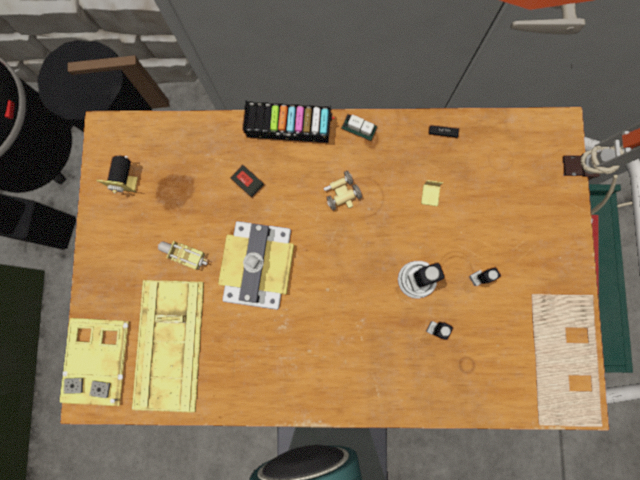

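View pics/scene0.png

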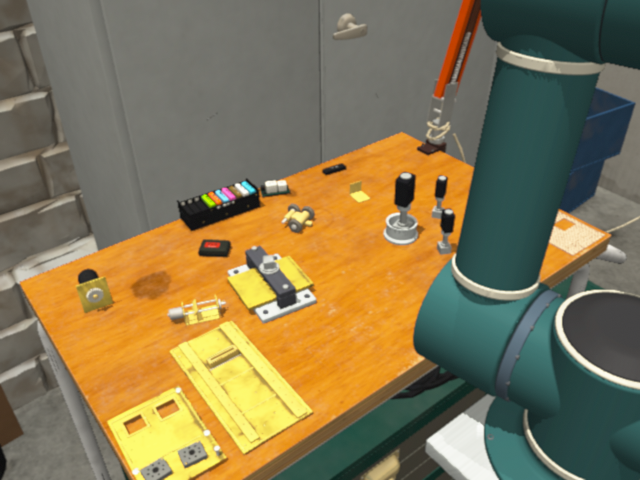

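The top view shows three upright drivers. One stands in the round cup at (428,275) and is clearly the largest. The two free-standing ones at (487,276) and (440,330) are smaller. The one in the stand fits the description; I'll measure its height and size and confirm in a crop. The jig's screw is at (253,262).

```bash
python3 - <<'E'
from h import *
z=np.load('s0.npz');a,d=z['a'],z['d']
W=world('top',d)
def blob(name,box,zlo,zhi):
    x0,y0,x1,y1=box; m=np.zeros(d.shape,bool); m[y0:y1,x0:x1]=1
    m&=(W[...,2]>zlo)&(W[...,2]<zhi)&(d>0)
    P=W[m]; 
    if len(P)<4: print(name,len(P));return
    r=cv2.minAreaRect((P[:,:2]*1000).astype(np.float32))
    print(name,len(P),'mean',P.mean(0).round(4),'rect c',np.round(r[0],1),'size',np.round(r[1],1),'ang',round(r[2],1),'zmax',P[:,2].max().round(3))
blob('driver top',(395,250,450,300),.130,.16)
blob('stand rim',(395,250,450,305),.028,.042)
blob('small1',(468,255,505,295),.05,.2)
blob('small2',(420,312,460,345),.05,.2)
blob('head top',(235,240,275,285),.066,.09)
blob('bridge',(210,215,300,310),.044,.053)
blob('base',(210,215,300,310),.007,.015)
c=np.hstack([cv2.resize(a[245:310,390:510],None,fx=4,fy=4,interpolation=2),cv2.resize(a[225:290,215:295],None,fx=4,fy=4,interpolation=2)])
save('crop0',c)
E
```

```text
driver top 460 mean [ 0.5367 -0.1607  0.1436] rect c [ 537.3 -162.3] size [30.8 40.5] ang 18.4 zmax 0.15
stand rim 326 mean [ 0.5329 -0.1568  0.0344] rect c [ 535.8 -160. ] size [64.7 58.3] ang 21.4 zmax 0.04
small1 276 mean [ 0.5382 -0.2739  0.0883] rect c [ 538.9 -277.9] size [21.9 28.7] ang 27.9 zmax 0.1
small2 270 mean [ 0.4431 -0.1894  0.0893] rect c [ 442.6 -191.9] size [20.7 27.4] ang 62.4 zmax 0.099
head top 124 mean [0.5647 0.1484 0.074 ] rect c [565.1 149.2] size [20.7 19.6] ang 56.7 zmax 0.08
bridge 1105 mean [0.5636 0.1484 0.0501] rect c [565.1 149. ] size [ 35.6 147.6] ang 82.4 zmax 0.053
base 1090 mean [0.557 0.146 0.012] rect c [564.4 143.3] size [121.3 160.1] ang 82.3 zmax 0.015
```

View pics/crop0.png

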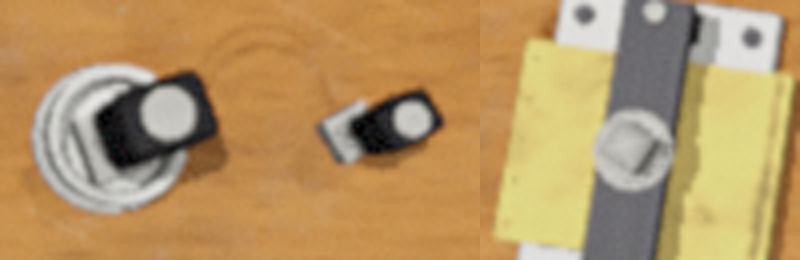

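The crop confirms it: the driver in the cup measures 30.8 x 40.5 mm, with its top about 146 mm above the bench (6 + 140). The two others are only about 100 mm high with 21 x 28 mm handles. I'm moving over it for a closer look with the wrist camera.

Request:
send_rows:
  targets:
    - [0.5,30,38,0,0.02]
    - [0.5,30,38,0,0.02]
    - [0.5,30,38,0,0.02]
    - [0.5,30,38,0,0.02]
    - [0.5,30,38,0,0.01]
    - [0.5,30,38,0,0]
    - [0.5,30,38,0,0]
    - [0.5,30,38,0,0]
    - [0.5,30,38,0,0]
    - [0.5,30,38,0,0]
  newtons: 60

```text
t: 1.1
ee_pos: [0.4569, -0.2649, 0.2242]
eef_rot: [-90.4, -0.0, -161.9]
wrist_force: [0.7, -1.8, -0.6]
opening: 0.0699
```

Request:
send_rows:
  targets:
    - [0.5,28,36,10,0.0]
    - [0.5,28,36,10,0.0]
    - [0.5,18,24,10,0]
    - [0.5,0,0,0,0]

```text
t: 1.5
ee_pos: [0.5349, -0.1593, 0.2538]
eef_rot: [-90.5, -0.1, -161.6]
wrist_force: [-0.3, -0.8, -0.6]
opening: 0.0697
```

```bash
python3 - <<'E'
from h import *
i=manip.camera_info('wrist');print(np.round(i['tool_from_camera'],3).tolist(),i['mtx'][0][0])
s=manip.observe();a,d=manip.camera('wrist');np.savez('w1.npz',a=a,d=d)
print(s['ee_pos'],s['eef_rot'],s['wrist_force'],s['ft_torque'])
W=world('wrist',d,s)
for n,lo,hi in(('top',.135,.155),('rim',.03,.04)):
    m=(W[...,2]>lo)&(W[...,2]<hi)&(d>0)&(np.hypot(W[...,0]-.537,W[...,1]+.16)<.06)
    P=W[m];print(n,len(P))
    if len(P)>5:
        print(P.mean(0).round(4),np.median(P[:,2]).round(4),cv2.minAreaRect((P[:,:2]*1000).astype(np.float32)), cv2.minEnclosingCircle((P[:,:2]*1000).astype(np.float32)))
save('w1',a)
E
```

```text
[[-0.001, 0.967, 0.256, -0.071], [0.0, -0.256, 0.967, -0.156], [1.0, 0.001, -0.0, -0.0], [0.0, 0.0, 0.0, 1.0]] 409.30394391507394
[ 0.53493188 -0.15932897  0.25383506] [-9.04728390e+01 -9.30639039e-02 -1.61587908e+02] [-0.31187735 -0.75116255 -0.585687  ] [-0.02883857 -0.03505636 -0.01190466]
top 2488
[ 0.5387 -0.1627  0.1442] 0.1444 ((537.0406494140625, -163.32102966308594), (30.93309211730957, 39.95230484008789), 18.76773452758789) ((537.07666015625, -163.3883514404297), 22.54110336303711)
rim 999
[ 0.5488 -0.1592  0.0351] 0.0358 ((545.3101806640625, -160.24636840820312), (47.18818664550781, 64.25604248046875), 21.44992446899414) ((537.4395751953125, -163.26242065429688), 32.453495025634766)
```

View pics/w1.png

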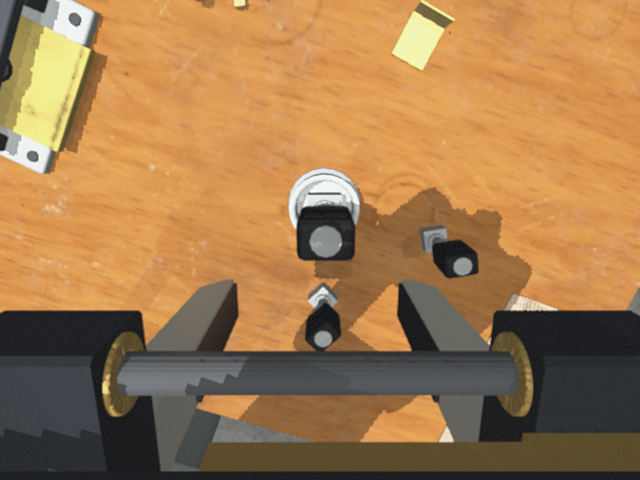

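The wrist view shows the driver at (326,235) in the cup, and the handle centre is at (537.0,-163.3) mm, which agrees with the top view within 1 mm. I'll take an empty-hand look at the screw before grasping.

Request:
send_rows:
  targets:
    - [0.5,4,44,-4,0]
    - [0.5,4,44,-4,0]
    - [0.5,4,44,-4,0]
    - [0.5,4,44,-4,0]
    - [0.5,4,44,-4,0]
    - [0.5,4,44,-4,0]
    - [0.5,4,44,-4,0]
    - [0.5,0,0,0,0]
    - [0.5,0,0,0,0]

```text
t: 2.45
ee_pos: [0.5579, 0.149, 0.2182]
eef_rot: [-90.4, -0.6, -162.2]
wrist_force: [-0.1, 1.0, 0.1]
opening: 0.0697
```

```bash
python3 - <<'E'
from h import *
s=manip.observe();a,d=manip.camera('wrist');np.savez('w2.npz',a=a,d=d,p=s['ee_pos'],r=s['eef_rot'])
print(s['ee_pos'],s['eef_rot'],s['joint_pos'].round(1))
W=world('wrist',d,s)
r=np.hypot(W[...,0]-.565,W[...,1]-.149)
for n,lo,hi,R in(('topface',.0735,.078,.02),('head',.061,.08,.02),('flange',.0535,.058,.03),('bridge',.046,.0525,.09)):
    m=(W[...,2]>lo)&(W[...,2]<hi)&(d>0)&(r<R)
    P=W[m];print(n,len(P))
    if len(P)>5:
        print(P.mean(0).round(4),np.median(P[:,2]).round(4),cv2.minAreaRect((P[:,:2]*1000).astype(np.float32)),cv2.minEnclosingCircle((P[:,:2]*1000).astype(np.float32)))
v,u=np.where((r<.03)&(W[...,2]>.06));cx,cy=int(u.mean()),int(v.mean());x0,y0=cx-60,cy-45
print(x0,y0)
save('w2',a,(x0,y0,x0+120,y0+90),6)
E
```

```text
[0.55793253 0.14903082 0.21821327] [ -90.44163311   -0.57443536 -162.22591114] [12.2 -5.  95.4  0.4 90.2 84.5]
topface 468
[0.5661 0.1485 0.0751] 0.0751 ((565.9088134765625, 148.5905303955078), (17.672409057617188, 17.863243103027344), 58.68229293823242) ((565.8558349609375, 148.7698974609375), 11.679612159729004)
head 769
[0.567  0.1489 0.0734] 0.0742 ((565.806640625, 148.42401123046875), (20.180557250976562, 20.093517303466797), 58.13186264038086) ((565.8104248046875, 148.4424285888672), 13.767301559448242)
flange 652
[0.5692 0.1495 0.0553] 0.0554 ((566.0374755859375, 148.800048828125), (36.39028549194336, 36.58995056152344), 53.38155746459961) ((566.0615844726562, 148.47225952148438), 18.707509994506836)
bridge 5790
[0.5712 0.1481 0.0504] 0.0504 ((565.8123779296875, 148.46890258789062), (36.91586685180664, 147.617431640625), 82.43099975585938) ((566.0786743164062, 149.05711364746094), 75.15927124023438)
273 369
```

View pics/w2.png

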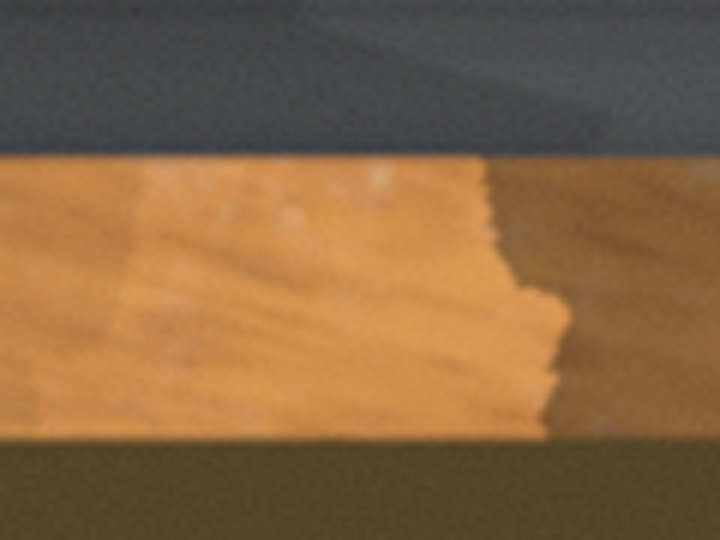

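The crop missed the head, but the depth measurement is consistent: flange and bridge agree, head top at 75.1 mm (expected 75.0), screw axis at (565.8,148.5) mm, head yaw about 58° (mod 90°). Going back to grasp the driver.

Request:
send_rows:
  targets:
    - [0.5,-3,-45,-2,0.003]
    - [0.5,-3,-45,-2,0.003]
    - [0.5,-3,-45,-2,0.003]
    - [0.5,-3,-45,-2,0.003]
    - [0.5,-3,-45,-2,0.003]
    - [0.5,-3,-45,-2,0.003]
    - [0.5,-3,-40,0,0]
    - [0.5,0,0,0,0]
    - [0.5,0,0,0,0]

```text
t: 3.4
ee_pos: [0.5281, -0.1866, 0.2058]
eef_rot: [-90.3, -0.6, -162.0]
wrist_force: [-0.3, 0.4, -0.5]
opening: 0.0694
```

Request:
send_rows:
  targets:
    - [0.5,9,23,0,0.014]
    - [0.5,0,0,0,0]
    - [0.5,0,0,0,0]

```text
t: 3.7
ee_pos: [0.5361, -0.1637, 0.206]
eef_rot: [-90.3, -0.6, -161.4]
wrist_force: [0.2, 0.2, -0.5]
opening: 0.0698
```

Request:
send_rows:
  targets:
    - [0.5,1,0,-25,0]
    - [0.5,0,0,-25,0]
    - [0.5,0,0,-25,0]
    - [0.5,0,0,-15,0]
    - [0.5,0,0,-5,0]
    - [0.5,0,0,0,0]
    - [0.5,0,0,0,0]

```text
t: 4.4
ee_pos: [0.5368, -0.1637, 0.1107]
eef_rot: [-90.1, -0.4, -161.3]
wrist_force: [-0.2, -0.1, 0.2]
opening: 0.07
```

Request:
send_rows:
  targets:
    - [0.5,0,0,-5,0]
    - [-1,0,0,0,0]
    - [-1,0,0,0,0]
    - [-1,0,0,0,0]
    - [-1,0,0,0,0]
    - [-1,0,0,0,0]
    - [-1,0,0,0,0]
  newtons: 60

```text
t: 5.1
ee_pos: [0.538, -0.1641, 0.1083]
eef_rot: [-90.0, -0.2, -161.3]
wrist_force: [0.2, -0.6, -0.6]
opening: 0.0397
```

Gripped at 39.7 mm, as expected. Lifting.

Request:
send_rows:
  targets:
    - [-1,0,0,15,0]
    - [-1,0,0,20,0]
    - [-1,0,0,20,0]
    - [-1,0,0,20,0]
    - [-1,0,0,20,0]
    - [-1,0,0,5,0]
    - [-1,0,0,0,0]
    - [-1,0,0,0,0]

```text
t: 5.9
ee_pos: [0.5367, -0.1637, 0.2157]
eef_rot: [-90.0, -0.3, -161.3]
wrist_force: [-0.2, -1.6, -1.9]
opening: 0.0396
```

Request:
send_rows:
  targets:
    - [-1,4,30,0,0.09]
    - [-1,4,40,0,0.09]
    - [-1,4,40,0,0.09]
    - [-1,4,40,0,0.09]
    - [-1,4,40,0,0.09]
    - [-1,4,40,0,0.09]
    - [-1,4,40,0,0.09]
    - [-1,0,20,0,0.03]
    - [-1,0,0,0,0]
    - [-1,0,0,0,0]

```text
t: 6.9
ee_pos: [0.5602, 0.137, 0.2035]
eef_rot: [-90.6, -0.9, -122.0]
wrist_force: [0.2, -0.7, -3.1]
opening: 0.0396
```

```bash
python3 - <<'E'
from h import *
s=manip.observe()
print(s['ee_pos'],s['eef_rot'],s['wrist_force'],s['ft_torque'],s['joint_pos'].round(1))
print('to go',565.9+.3-s['ee_pos'][0]*1000,149.1-s['ee_pos'][1]*1000,'rad',np.radians(-121.9-s['eef_rot'][2]))
E
```

```text
[0.56024287 0.13695954 0.2034963 ] [ -90.63873689   -0.90014913 -122.0100866 ] [ 0.15405952 -0.69360423 -3.12437669] [-0.06990134 -0.09652881 -0.01114113] [11.3 -4.4 96.3 -0.2 89.3 43.3]
to go 5.95712537656641 12.140459457804354 rad 0.0019213735737992894
```

```bash
cat >> h.py <<'E'
def pose(p,e):
    T=np.eye(4);T[:3,:3]=Ro.from_euler('xyz',e,degrees=True).as_matrix();T[:3,3]=np.array(p)*1000;return T
G=pose([.538,-.1641,.1083],[-90,-.2,-161.3])
D0=np.eye(4);D0[:3,:3]=Ro.from_euler('z',18.7,degrees=True).as_matrix();D0[:3,3]=[537.35,-164.3,6]
def rep(tgt=(565.8,148.5,55.5)):
    s=manip.observe();M=pose(s['ee_pos'],s['eef_rot'])@np.linalg.inv(G)@D0
    up=M[:3,2]
    print('t',round(s['t'],2),'ee',(s['ee_pos']*1000).round(1),s['eef_rot'].round(2),'F',s['wrist_force'].round(1),'M',s['ft_torque'].round(3),'op',round(s['opening']*1000,1),'j6',s['joint_pos'][5].round(1))
    print('mouth',M[:3,3].round(1),'to go',(np.array(tgt)-M[:3,3]).round(1),'yaw',np.degrees(np.arctan2(M[1,0],M[0,0])).round(2),'tilt deg xy',np.degrees(up[:2]).round(2))
E
python3 -c "from h import *;rep()"
```

```text
t 6.9 ee [560.2 137.  203.5] [ -90.64   -0.9  -122.01] F [ 0.2 -0.7 -3.1] M [-0.07  -0.097 -0.011] op 39.6 j6 43.3
mouth [558.2 135.9 101.2] to go [  7.6  12.6 -45.7] yaw 57.99 tilt deg xy [0.91 0.26]
```

Request:
send_rows:
  targets:
    - [-1,7,12,0,0]
    - [-1,0,0,-10,0]
    - [-1,0,0,-6,0]
    - [-1,0,0,0,0]
    - [-1,0,0,0,0]

```text
t: 7.4
ee_pos: [0.5677, 0.1468, 0.1843]
eef_rot: [-90.7, -1.0, -122.3]
wrist_force: [1.1, -0.7, -2.0]
opening: 0.0395
```

```bash
python3 - <<'E'
from h import *
rep()
a,d=manip.camera('scene'); b,e=manip.camera('wrist')
c1=cv2.resize(a[190:330,200:340],(560,560),interpolation=2); save('s3',c1)
save('w3',b)
E
```

```text
t 7.4 ee [567.7 146.8 184.3] [ -90.72   -1.02 -122.3 ] F [ 1.1 -0.7 -2. ] M [ 0.007 -0.02   0.005] op 39.5 j6 44.4
mouth [565.5 145.7  82.1] to go [  0.3   2.8 -26.6] yaw 57.69 tilt deg xy [1.04 0.31]
```

View pics/s3.png

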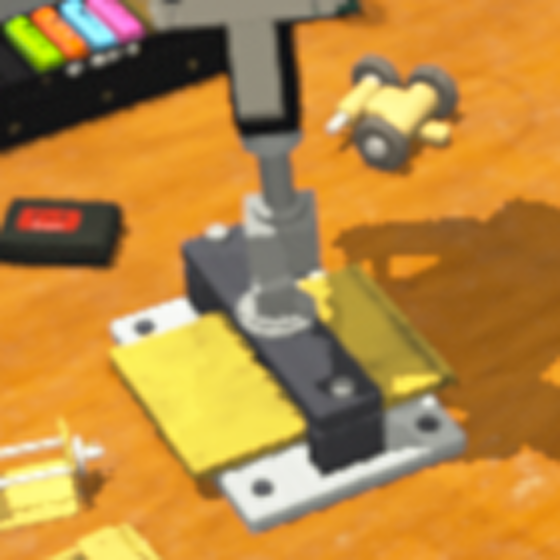

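The scene view shows the socket directly above the screw head, roughly aligned. Correcting 2.8 mm in y before descending.

Request:
send_rows:
  targets:
    - [-1,0,3,0,0.005]
    - [-1,0,0,0,0]
    - [-1,0,0,-3,0]
    - [-1,0,0,-3,0]
    - [-1,0,0,0,0]

```text
t: 8.0
ee_pos: [0.5679, 0.15, 0.179]
eef_rot: [-90.6, -0.9, -122.0]
wrist_force: [-0.1, 0.0, -2.2]
opening: 0.0397
```

```bash
python3 -c "from h import *;rep()"
```

```text
t 8.0 ee [567.9 150.  179. ] [ -90.65   -0.95 -122.  ] F [-0.1  0.  -2.2] M [ 0.047 -0.096 -0.003] op 39.7 j6 44.4
mouth [565.9 149.   76.8] to go [ -0.1  -0.5 -21.3] yaw 58.0 tilt deg xy [0.94 0.29]
```

Request:
send_rows:
  targets:
    - [-1,0,0,-4,0]
    - [-1,0,0,-4,0]
    - [-1,0,0,0,0]

```text
t: 8.3
ee_pos: [0.5688, 0.151, 0.1721]
eef_rot: [-90.5, -0.7, -122.0]
wrist_force: [0.2, 0.5, -4.2]
opening: 0.0398
```

```bash
python3 -c "from h import *;rep()"
```

```text
t 8.3 ee [568.8 151.  172.1] [ -90.54   -0.72 -121.98] F [ 0.2  0.5 -4.2] M [ 0.563 -0.371  0.013] op 39.8 j6 44.4
mouth [567.2 150.1  69.8] to go [ -1.4  -1.6 -14.3] yaw 58.01 tilt deg xy [0.73 0.15]
```

Request:
send_rows:
  targets:
    - [-1,-1.5,-1.5,0,0]
    - [-1,0,0,-3,0]
    - [-1,0,0,0,0]

```text
t: 8.6
ee_pos: [0.5682, 0.1505, 0.1694]
eef_rot: [-90.5, -0.5, -122.0]
wrist_force: [1.9, 1.6, -3.4]
opening: 0.04
```

```bash
python3 -c "from h import *;rep()"
```

```text
t 8.6 ee [568.2 150.5 169.4] [ -90.47   -0.49 -121.96] F [ 1.9  1.6 -3.4] M [ 0.463 -0.351  0.006] op 40.0 j6 44.3
mouth [566.8 149.9  67.1] to go [ -1.   -1.4 -11.6] yaw 58.04 tilt deg xy [ 0.55 -0.01]
```

Request:
send_rows:
  targets:
    - [-1,0,0,-4,0]
    - [-1,0,0,-4,0]
    - [-1,0,0,-3,0]
    - [-1,0,0,0,0]

```text
t: 9.0
ee_pos: [0.5683, 0.1504, 0.1578]
eef_rot: [-90.5, -0.5, -122.0]
wrist_force: [0.7, 1.9, 0.1]
opening: 0.0397
```

```bash
python3 -c "from h import *;rep()"
```

```text
t 9.0 ee [568.3 150.4 157.8] [ -90.45   -0.47 -121.96] F [0.7 1.9 0.1] M [ 0.567 -0.445 -0.002] op 39.7 j6 44.3
mouth [566.9 149.9  55.5] to go [-1.1 -1.4 -0. ] yaw 58.04 tilt deg xy [ 0.53 -0.01]
```

Request:
send_rows:
  targets:
    - [-1,0,0,-1.5,0]
    - [-1,0,0,0,0]

```text
t: 9.2
ee_pos: [0.5683, 0.1505, 0.1579]
eef_rot: [-90.4, -0.4, -122.0]
wrist_force: [0.7, 0.4, -1.6]
opening: 0.0395
```

```bash
python3 -c "from h import *;rep()"
```

```text
t 9.2 ee [568.3 150.5 157.9] [ -90.42   -0.44 -121.96] F [ 0.7  0.4 -1.6] M [0.22  0.061 0.059] op 39.5 j6 44.3
mouth [567.1 149.9  55.6] to go [-1.3 -1.4 -0.1] yaw 58.04 tilt deg xy [ 0.49 -0.02]
```

Seated: the mouth is at 55.6 mm and it won't go lower. Now turning clockwise in small steps, watching Mz.

Request:
send_rows:
  targets:
    - [-1,0,0,0,-0.05]
    - [-1,0,0,0,-0.05]
    - [-1,0,0,0,-0.05]

```text
t: 9.5
ee_pos: [0.5684, 0.151, 0.1579]
eef_rot: [-90.4, -0.4, -130.8]
wrist_force: [4.3, 1.4, 0.5]
opening: 0.0394
```

```bash
python3 -c "from h import *;rep()"
```

```text
t 9.5 ee [568.4 151.  157.9] [ -90.45   -0.37 -130.77] F [4.3 1.4 0.5] M [ 0.328 -0.925  0.311] op 39.4 j6 53.1
mouth [567.1 150.8  55.6] to go [-1.3 -2.3 -0.1] yaw 49.23 tilt deg xy [ 0.45 -0.17]
```

Request:
send_rows:
  targets:
    - [-1,0,0,-0.3,-0.05]
    - [-1,0,0,0,-0.05]

```text
t: 9.7
ee_pos: [0.5687, 0.1508, 0.1579]
eef_rot: [-90.4, -0.4, -136.7]
wrist_force: [1.0, -0.3, 0.1]
opening: 0.04
```

```bash
python3 -c "from h import *;rep()"
```

```text
t 9.7 ee [568.7 150.8 157.9] [ -90.38   -0.35 -136.71] F [ 1.  -0.3  0.1] M [ 0.012 -0.435  0.343] op 40.0 j6 59.0
mouth [567.6 150.6  55.6] to go [-1.8 -2.1 -0.1] yaw 43.29 tilt deg xy [ 0.37 -0.17]
```

Request:
send_rows:
  targets:
    - [-1,0,0,-0.3,-0.05]
    - [-1,0,0,0,-0.05]

```text
t: 9.9
ee_pos: [0.5689, 0.1504, 0.1578]
eef_rot: [-90.3, -0.4, -142.7]
wrist_force: [1.1, 0.8, 0.2]
opening: 0.0398
```

```bash
python3 -c "from h import *;rep()"
```

```text
t 9.9 ee [568.9 150.4 157.8] [ -90.32   -0.36 -142.65] F [1.1 0.8 0.2] M [ 0.181 -0.347  0.355] op 39.8 j6 64.9
mouth [567.8 150.3  55.5] to go [-2.  -1.8 -0. ] yaw 37.35 tilt deg xy [ 0.32 -0.15]
```

Request:
send_rows:
  targets:
    - [-1,0,0,-0.5,-0.05]
    - [-1,0,0,0,-0.05]

```text
t: 10.1
ee_pos: [0.5691, 0.1501, 0.1579]
eef_rot: [-90.3, -0.4, -148.6]
wrist_force: [1.3, 0.4, -0.7]
opening: 0.0397
```

```bash
python3 -c "from h import *;rep()"
```

```text
t 10.1 ee [569.1 150.1 157.9] [ -90.25   -0.35 -148.59] F [ 1.3  0.4 -0.7] M [ 0.13  -0.314  0.358] op 39.7 j6 70.8
mouth [568.  150.   55.6] to go [-2.2 -1.5 -0.1] yaw 31.41 tilt deg xy [ 0.26 -0.14]
```

Request:
send_rows:
  targets:
    - [-1,0,0,-0.5,-0.05]
    - [-1,0,0,0,-0.05]

```text
t: 10.3
ee_pos: [0.5692, 0.1497, 0.1579]
eef_rot: [-90.2, -0.3, -154.5]
wrist_force: [1.6, 0.4, -0.2]
opening: 0.0395
```

```bash
python3 -c "from h import *;rep()"
```

```text
t 10.3 ee [569.2 149.7 157.9] [ -90.19   -0.35 -154.53] F [ 1.6  0.4 -0.2] M [ 0.157 -0.242  0.398] op 39.5 j6 76.7
mouth [568.2 149.7  55.6] to go [-2.4 -1.2 -0.1] yaw 25.47 tilt deg xy [ 0.22 -0.11]
```

Request:
send_rows:
  targets:
    - [-1,0,0,-1,-0.05]
    - [-1,0,0,-1,-0.05]

```text
t: 10.5
ee_pos: [0.5695, 0.1494, 0.1576]
eef_rot: [-90.1, -0.3, -160.5]
wrist_force: [-2.7, 0.0, 11.3]
opening: 0.0399
```

```bash
python3 -c "from h import *;rep()"
```

```text
t 10.5 ee [569.5 149.4 157.6] [ -90.13   -0.28 -160.46] F [-2.7  0.  11.3] M [-0.099  0.877  0.43 ] op 39.9 j6 82.6
mouth [568.7 149.4  55.3] to go [-2.9 -0.9  0.2] yaw 19.53 tilt deg xy [ 0.12 -0.09]
```

Request:
send_rows:
  targets:
    - [-1,0,0,0,-0.05]

```text
t: 10.6
ee_pos: [0.5694, 0.1492, 0.1579]
eef_rot: [-90.1, -0.3, -163.4]
wrist_force: [0.0, 0.6, -2.9]
opening: 0.04
```

```bash
python3 -c "from h import *;rep()"
```

```text
t 10.6 ee [569.4 149.2 157.9] [ -90.1    -0.31 -163.43] F [ 0.   0.6 -2.9] M [0.109 0.043 0.436] op 40.0 j6 85.6
mouth [568.5 149.1  55.6] to go [-2.7 -0.6 -0.1] yaw 16.57 tilt deg xy [ 0.13 -0.06]
```

Request:
send_rows:
  targets:
    - [-1,0,0,-0.3,-0.05]

```text
t: 10.7
ee_pos: [0.5694, 0.149, 0.1578]
eef_rot: [-90.1, -0.3, -166.4]
wrist_force: [1.3, 0.4, 1.9]
opening: 0.0396
```

```bash
python3 -c "from h import *;rep()"
```

```text
t 10.7 ee [569.4 149.  157.8] [ -90.07   -0.31 -166.4 ] F [1.3 0.4 1.9] M [ 0.162 -0.162  0.416] op 39.6 j6 88.5
mouth [568.5 148.9  55.5] to go [-2.7 -0.4  0. ] yaw 13.6 tilt deg xy [ 0.13 -0.04]
```

Request:
send_rows:
  targets:
    - [-1,0,0,-0.3,-0.05]
    - [-1,0,0,-0.3,-0.04]

```text
t: 10.9
ee_pos: [0.5694, 0.1487, 0.1577]
eef_rot: [-90.0, -0.3, -171.8]
wrist_force: [-0.4, 1.1, 3.5]
opening: 0.0399
```

```bash
python3 -c "from h import *;rep()"
```

```text
t 10.9 ee [569.4 148.7 157.7] [ -90.01   -0.3  -171.75] F [-0.4  1.1  3.5] M [0.229 0.001 0.485] op 39.9 j6 93.9
mouth [568.5 148.6  55.4] to go [-2.7 -0.1  0.1] yaw 8.25 tilt deg xy [0.1 0. ]
```

Mz is 0.485, close to the click. Single rows from here.

Request:
send_rows:
  targets:
    - [-1,0,0,0,-0.04]

```text
t: 11.0
ee_pos: [0.5694, 0.1485, 0.1578]
eef_rot: [-90.0, -0.3, -174.1]
wrist_force: [1.0, 1.1, -0.8]
opening: 0.0397
```

```bash
python3 -c "from h import *;rep()"
```

```text
t 11.0 ee [569.4 148.5 157.8] [ -89.99   -0.3  -174.12] F [ 1.   1.1 -0.8] M [ 0.294 -0.168  0.499] op 39.7 j6 96.2
mouth [568.5 148.4  55.5] to go [-2.7  0.1 -0. ] yaw 5.88 tilt deg xy [0.1  0.02]
```

Request:
send_rows:
  targets:
    - [-1,0,0,-0.3,-0.04]

```text
t: 11.1
ee_pos: [0.5694, 0.1483, 0.1577]
eef_rot: [-90.0, -0.3, -176.5]
wrist_force: [0.1, 0.0, 4.5]
opening: 0.0401
```

```bash
python3 -c "from h import *;rep()"
```

```text
t 11.1 ee [569.4 148.3 157.7] [ -89.97   -0.29 -176.49] F [0.1 0.  4.5] M [ 0.213 -0.038  0.502] op 40.1 j6 98.6
mouth [568.6 148.2  55.4] to go [-2.8  0.3  0.1] yaw 3.51 tilt deg xy [0.09 0.04]
```

Request:
send_rows:
  targets:
    - [-1,0,0,0,-0.04]

```text
t: 11.2
ee_pos: [0.5694, 0.1482, 0.1578]
eef_rot: [-89.9, -0.3, -178.9]
wrist_force: [0.1, 0.3, 0.3]
opening: 0.0398
```

```bash
python3 -c "from h import *;rep()"
```

```text
t 11.2 ee [569.4 148.2 157.8] [ -89.94   -0.3  -178.85] F [0.1 0.3 0.3] M [ 0.283 -0.199  0.504] op 39.8 j6 101.0
mouth [568.5 148.1  55.5] to go [-2.7  0.4 -0. ] yaw 1.15 tilt deg xy [0.1  0.06]
```

Request:
send_rows:
  targets:
    - [-1,0,0,0,-0.04]

```text
t: 11.3
ee_pos: [0.5693, 0.148, 0.1578]
eef_rot: [-89.9, -0.3, 178.8]
wrist_force: [0.9, 1.3, -0.1]
opening: 0.0399
```

```bash
python3 -c "from h import *;rep()"
```

```text
t 11.3 ee [569.3 148.  157.8] [-89.91  -0.3  178.78] F [ 0.9  1.3 -0.1] M [ 0.305 -0.282  0.503] op 39.9 j6 103.3
mouth [568.5 147.9  55.5] to go [-2.7  0.6  0. ] yaw -1.22 tilt deg xy [0.1  0.08]
```

Request:
send_rows:
  targets:
    - [-1,0,0,-0.3,-0.04]

```text
t: 11.4
ee_pos: [0.5694, 0.1479, 0.1577]
eef_rot: [-89.9, -0.3, 176.4]
wrist_force: [0.9, 0.3, 4.6]
opening: 0.0395
```

```bash
python3 -c "from h import *;rep()"
```

```text
t 11.4 ee [569.4 147.9 157.7] [-89.9   -0.29 176.42] F [0.9 0.3 4.6] M [0.338 0.025 0.511] op 39.5 j6 105.7
mouth [568.6 147.8  55.4] to go [-2.8  0.7  0.1] yaw -3.58 tilt deg xy [0.09 0.1 ]
```

Request:
send_rows:
  targets:
    - [-1,0,0,0,-0.04]

```text
t: 11.5
ee_pos: [0.5694, 0.1477, 0.1578]
eef_rot: [-89.9, -0.3, 174.0]
wrist_force: [0.6, 0.7, -0.0]
opening: 0.0397
```

```bash
python3 -c "from h import *;rep()"
```

```text
t 11.5 ee [569.4 147.7 157.8] [-89.87  -0.29 174.05] F [ 0.6  0.7 -0. ] M [ 0.303 -0.127  0.325] op 39.7 j6 108.0
mouth [568.5 147.6  55.5] to go [-2.7  0.9  0. ] yaw -5.95 tilt deg xy [0.1  0.12]
```

Request:
send_rows:
  targets:
    - [-1,0,0,0,0]

```text
t: 11.6
ee_pos: [0.5693, 0.1477, 0.1578]
eef_rot: [-89.9, -0.3, 174.0]
wrist_force: [-0.2, 2.2, 0.2]
opening: 0.04
```

```bash
python3 -c "from h import *;rep()"
```

```text
t 11.6 ee [569.3 147.7 157.8] [-89.86  -0.29 174.01] F [-0.2  2.2  0.2] M [ 0.636 -0.171  0.314] op 40.0 j6 108.1
mouth [568.5 147.5  55.5] to go [-2.7  1.  -0. ] yaw -5.99 tilt deg xy [0.1  0.13]
```

Mz dropped from 0.511 to 0.32 while still turning clockwise. The opening stayed at 40.0 mm, so the handle did not rotate in the pads. This looks like the click; checking the handle-to-socket angle by eye before deciding.

```bash
python3 - <<'E'
from h import *
rep()
s=manip.observe();a,d=manip.camera('wrist');np.savez('w4.npz',a=a,d=d,p=s['ee_pos'],r=s['eef_rot'])
W=world('wrist',d,s)
r=np.hypot(W[...,0]-.568,W[...,1]-.148)
for n,lo,hi,R in(('socket top',.074,.081,.03),('socket',.06,.081,.03),('handle',.135,.19,.022),('handle top',.19,.198,.03)):
    m=(W[...,2]>lo)&(W[...,2]<hi)&(d>0)&(r<R);P=W[m];print(n,len(P))
    if len(P)>5: print(P.mean(0).round(4),cv2.minAreaRect((P[:,:2]*1000).astype(np.float32)))
save('w4',a[100:400,180:460],None,2)
E
```

```text
t 11.6 ee [569.3 147.7 157.8] [-89.86  -0.29 174.01] F [-0.2  2.2  0.2] M [ 0.636 -0.171  0.314] op 40.0 j6 108.1
mouth [568.5 147.5  55.5] to go [-2.7  1.  -0. ] yaw -5.99 tilt deg xy [0.1  0.13]
socket top 996
[0.5765 0.1475 0.0794] ((572.6336669921875, 147.9862060546875), (32.090248107910156, 20.09589195251465), 86.93965911865234)
socket 1247
[0.5776 0.1475 0.077 ] ((572.6336669921875, 147.9862060546875), (32.090248107910156, 20.09589195251465), 86.93965911865234)
handle 4449
[0.5828 0.1465 0.1686] ((576.914794921875, 147.22360229492188), (40.03857421875, 15.179110527038574), 84.55189514160156)
handle top 4859
[0.5781 0.1469 0.1935] ((576.9901123046875, 147.0604248046875), (56.03226089477539, 14.046879768371582), 84.11065673828125)
```

View pics/w4.png

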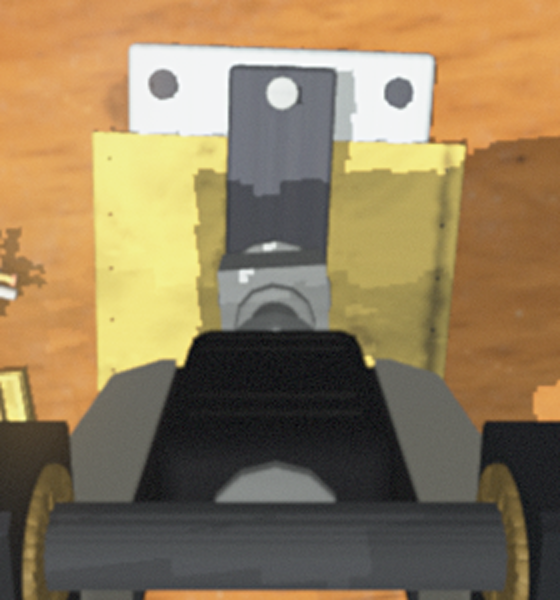

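The picture shows the socket's top edge, (220,268) to (325,250), rotated against the handle's straight edge at (200-360,335). The break-over is visible; I'll quantify it by line fit on the saved depth.

```bash
python3 - <<'E'
from h import *
z=np.load('w4.npz');s=dict(ee_pos=z['p'],eef_rot=z['r']);W=world('wrist',z['d'],s)
def edge(lo,hi,x0,x1):
    # per column: topmost pixel in height band; fit line in xy
    P=[]
    for u in range(x0,x1):
        v=np.where((W[100:300,u,2]>lo)&(W[100:300,u,2]<hi)&(np.hypot(W[100:300,u,0]-.568,W[100:300,u,1]-.148)<.04))[0]
        if len(v): P.append(W[100+v[0],u,:2]*1000)
    P=np.array(P)
    l=cv2.fitLine(P.astype(np.float32),cv2.DIST_HUBER,0,.01,.01).ravel()
    print(len(P),'dir deg',np.degrees(np.arctan2(l[1],l[0]))%180, 'mean',P.mean(0))
edge(.0765,.083,180+112,180+160)
edge(.185,.20,180+102,180+178)
edge(.13,.20,180+102,180+178)
E
```

```text
48 dir deg 87.80566 mean [582.32450375 147.58429053]Traceback (most recent call last):
  File "<stdin>", line 13, in <module>
  File "<stdin>", line 10, in edge
cv2.error: OpenCV(4.12.0) /io/opencv/modules/imgproc/src/linefit.cpp:618: error: (-215:Assertion failed) npoints2 >= 0 || npoints3 >= 0 in function 'fitLine'
```

Request:
send_rows:
  targets:
    - [-1,0,0,0,0]

```text
t: 11.75
ee_pos: [0.5693, 0.1477, 0.1578]
eef_rot: [-89.9, -0.3, 174.2]
wrist_force: [0.8, 0.8, 0.5]
opening: 0.0393
```

```bash
python3 -c "from h import *;rep()"
```

```text
t 11.75 ee [569.3 147.7 157.8] [-89.87  -0.29 174.17] F [0.8 0.8 0.5] M [ 0.532 -0.211  0.402] op 39.3 j6 107.9
mouth [568.5 147.6  55.5] to go [-2.7  0.9  0. ] yaw -5.83 tilt deg xy [0.1  0.12]
```

Request:
send_rows:
  targets:
    - [-1,0,0,0,0.03]

```text
t: 11.85
ee_pos: [0.5693, 0.1478, 0.1578]
eef_rot: [-89.9, -0.3, 176.0]
wrist_force: [0.6, 3.0, 0.7]
opening: 0.0397
```

```bash
python3 -c "from h import *;rep()"
```

```text
t 11.85 ee [569.3 147.8 157.8] [-89.88  -0.29 175.96] F [0.6 3.  0.7] M [ 0.792 -0.201  0.416] op 39.7 j6 106.1
mouth [568.5 147.7  55.5] to go [-2.7  0.8  0. ] yaw -4.03 tilt deg xy [0.1  0.12]
```

Torque stays high or rises when turning back a little. So the driver looks only partway through its break-over (image gave about 0.066 rad, limit 0.13), where torque falls with angle. I'll complete the click in tiny steps; below 0.5 N m the screw can't move.

Request:
send_rows:
  targets:
    - [-1,0,0,0,-0.03]

```text
t: 11.95
ee_pos: [0.5694, 0.1478, 0.1578]
eef_rot: [-89.9, -0.3, 174.3]
wrist_force: [0.6, 1.1, 0.3]
opening: 0.0399
```

```bash
python3 -c "from h import *;rep()"
```

```text
t 11.95 ee [569.4 147.8 157.8] [-89.87  -0.29 174.28] F [0.6 1.1 0.3] M [ 0.215 -0.129  0.408] op 39.9 j6 107.8
mouth [568.5 147.6  55.5] to go [-2.7  0.9  0. ] yaw -5.72 tilt deg xy [0.1  0.12]
```

Request:
send_rows:
  targets:
    - [-1,0,0,0,-0.02]

```text
t: 12.05
ee_pos: [0.5693, 0.1477, 0.1578]
eef_rot: [-89.9, -0.3, 173.0]
wrist_force: [1.3, 1.3, 0.6]
opening: 0.0397
```

```bash
python3 -c "from h import *;rep()"
```

```text
t 12.05 ee [569.3 147.7 157.8] [-89.86  -0.29 172.98] F [1.3 1.3 0.6] M [ 0.181 -0.1    0.332] op 39.7 j6 109.1
mouth [568.5 147.6  55.5] to go [-2.7  0.9  0. ] yaw -7.02 tilt deg xy [0.11 0.13]
```

Request:
send_rows:
  targets:
    - [-1,0,0,0,-0.02]

```text
t: 12.15
ee_pos: [0.5694, 0.1476, 0.1578]
eef_rot: [-89.8, -0.3, 171.7]
wrist_force: [1.7, 0.6, 1.1]
opening: 0.0394
```

```bash
python3 -c "from h import *;rep()"
```

```text
t 12.15 ee [569.4 147.6 157.8] [-89.85  -0.29 171.7 ] F [1.7 0.6 1.1] M [ 0.266 -0.17   0.152] op 39.4 j6 110.4
mouth [568.5 147.5  55.5] to go [-2.7  1.   0. ] yaw -8.3 tilt deg xy [0.11 0.14]
```

Mz is now 0.15, about a fifth of the peak: a full click-over, still within break-over travel. Stopping here and unloading by turning back a little, watching for any reverse torque.

Request:
send_rows:
  targets:
    - [-1,0,0,0,0.05]
    - [-1,0,0,0,0.04]

```text
t: 12.35
ee_pos: [0.5694, 0.1478, 0.1578]
eef_rot: [-89.9, -0.3, 176.8]
wrist_force: [0.8, 2.8, 0.2]
opening: 0.0396
```

```bash
python3 -c "from h import *;rep()"
```

```text
t 12.35 ee [569.4 147.8 157.8] [-89.88  -0.29 176.75] F [0.8 2.8 0.2] M [ 0.763 -0.185  0.472] op 39.6 j6 105.3
mouth [568.5 147.7  55.5] to go [-2.7  0.8  0. ] yaw -3.25 tilt deg xy [0.1  0.11]
```

Request:
send_rows:
  targets:
    - [-1,0,0,0,0.04]
    - [-1,0,0,0,0.04]

```text
t: 12.55
ee_pos: [0.5693, 0.148, 0.1577]
eef_rot: [-89.9, -0.3, -178.7]
wrist_force: [0.5, 0.9, 1.1]
opening: 0.0402
```

```bash
python3 -c "from h import *;rep()"
```

```text
t 12.55 ee [569.3 148.  157.7] [ -89.91   -0.3  -178.66] F [0.5 0.9 1.1] M [ 0.271 -0.01   0.012] op 40.2 j6 100.8
mouth [568.5 147.8  55.4] to go [-2.7  0.7  0.1] yaw 1.34 tilt deg xy [0.1 0.1]
```

Torque is zero, so the socket is free in its play with no reverse torque. Lifting straight off.

Request:
send_rows:
  targets:
    - [-1,0,0,3,0.02]
    - [-1,0,0,6,0]
    - [-1,0,0,6,0]
    - [-1,0,0,6,0]

```text
t: 12.95
ee_pos: [0.5687, 0.1476, 0.1782]
eef_rot: [-89.9, -0.5, -177.7]
wrist_force: [-0.5, 0.5, -3.2]
opening: 0.0396
```

```bash
python3 -c "from h import *;rep()"
```

```text
t 12.95 ee [568.7 147.6 178.2] [ -89.85   -0.47 -177.72] F [-0.5  0.5 -3.2] M [ 0.008 -0.053  0.034] op 39.6 j6 99.8
mouth [567.5 147.3  75.9] to go [ -1.7   1.2 -20.4] yaw 2.28 tilt deg xy [0.26 0.16]
```

Request:
send_rows:
  targets:
    - [-1,0,0,20,0]
    - [-1,0,0,20,0]
    - [-1,-4,-30,0,0]
    - [-1,-4,-40,0,0]
    - [-1,-4,-40,0,0]
    - [-1,-4,-40,0,0]
    - [-1,-4,-40,0,0]
    - [-1,-4,-40,0,0]
    - [-1,-4,-30,0,0]
    - [-1,0,0,0,0]

```text
t: 13.95
ee_pos: [0.5365, -0.122, 0.2267]
eef_rot: [-89.7, -0.4, -178.0]
wrist_force: [-0.8, 0.4, -2.3]
opening: 0.0398
```

```bash
python3 -c "from h import *;rep((537.4,-163.3,6))"
```

```text
t 13.95 ee [ 536.5 -122.   226.7] [ -89.69   -0.45 -178.03] F [-0.8  0.4 -2.3] M [ 0.055 -0.053 -0.014] op 39.8 j6 72.8
mouth [ 535.4 -122.6  124.4] to go [   2.   -40.7 -118.4] yaw 1.97 tilt deg xy [0.24 0.32]
```

Request:
send_rows:
  targets:
    - [-1,1,-20,0,0]
    - [-1,1,-20,0,0]
    - [-1,0,0,-20,0]
    - [-1,0,0,-20,0]
    - [-1,0,0,-20,0]
    - [-1,0,0,-10,0]
    - [-1,0,0,0,0]
    - [-1,0,0,0,0]

```text
t: 14.75
ee_pos: [0.5384, -0.1626, 0.1595]
eef_rot: [-89.6, -0.4, -178.4]
wrist_force: [0.1, 0.2, -1.7]
opening: 0.0396
```

```bash
python3 - <<'E'
from h import *
rep((537.4,-163.3,6))
s=manip.observe();b,e=manip.camera('wrist');W=world('wrist',e,s)
m=(W[...,2]>.03)&(W[...,2]<.04)&(e>0)&(np.hypot(W[...,0]-.537,W[...,1]+.163)<.045);P=W[m][:,:2]*1000
print(len(P),cv2.minEnclosingCircle(P.astype(np.float32)))
a,d=manip.camera('scene')
save('s5',np.hstack([cv2.resize(a[130:280,340:490],(400,400),interpolation=2),cv2.resize(b[80:380,170:470],(400,400))]))
E
```

```text
t 14.75 ee [ 538.4 -162.6  159.5] [ -89.64   -0.36 -178.37] F [ 0.1  0.2 -1.7] M [ 0.029 -0.017  0.043] op 39.6 j6 69.3
mouth [ 537.4 -163.3   57.2] to go [ -0.   -0.  -51.2] yaw 1.63 tilt deg xy [0.15 0.37]
1587 ((537.3709716796875, -163.36068725585938), 32.5315055847168)
```

View pics/s5.png

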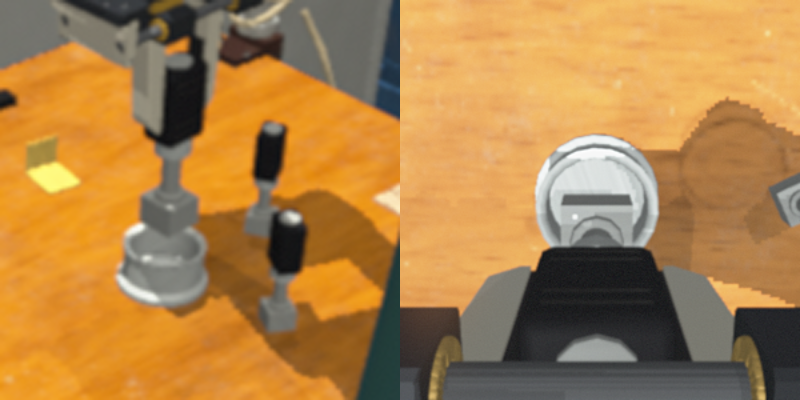

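The left panel shows the socket just above the cup. The right panel has the cup centred at column 597 and the socket at about 597. Lowering.

Request:
send_rows:
  targets:
    - [-1,0,0,-12,0]
    - [-1,0,0,-12,0]
    - [-1,0,0,-10,0]
    - [-1,0,0,-8,0]
    - [-1,0,0,0,0]

```text
t: 15.35
ee_pos: [0.5387, -0.1627, 0.115]
eef_rot: [-89.6, -0.3, -178.4]
wrist_force: [-0.6, 0.2, -2.6]
opening: 0.0396
```

```bash
python3 -c "from h import *;rep((537.4,-163.3,6))"
```

```text
t 15.35 ee [ 538.7 -162.7  115. ] [ -89.6    -0.26 -178.37] F [-0.6  0.2 -2.6] M [-0.008  0.038 -0.022] op 39.6 j6 69.3
mouth [ 537.9 -163.4   12.7] to go [-0.5  0.1 -6.7] yaw 1.63 tilt deg xy [0.05 0.4 ]
```

Request:
send_rows:
  targets:
    - [-1,0,0,-3,0]
    - [-1,0,0,-3,0]
    - [-1,0,0,-1.5,0]
    - [-1,0,0,0,0]

```text
t: 15.75
ee_pos: [0.5393, -0.1629, 0.1087]
eef_rot: [-89.6, -0.2, -178.4]
wrist_force: [-0.2, -0.0, -2.9]
opening: 0.04
```

```bash
python3 -c "from h import *;rep((537.4,-163.3,6))"
```

```text
t 15.75 ee [ 539.3 -162.9  108.7] [-8.9570e+01 -1.7000e-01 -1.7838e+02] F [-0.2 -0.  -2.9] M [ 0.063 -0.053 -0.026] op 40.0 j6 69.3
mouth [ 538.7 -163.7    6.4] to go [-1.3  0.4 -0.4] yaw 1.62 tilt deg xy [-0.05  0.43]
```

Request:
send_rows:
  targets:
    - [-1,0,0,-1.5,0]
    - [-1,0,0,-1,0]

```text
t: 15.95
ee_pos: [0.5398, -0.163, 0.1083]
eef_rot: [-89.5, -0.1, -178.4]
wrist_force: [-5.4, 2.2, 9.9]
opening: 0.0399
```

```bash
python3 -c "from h import *;rep((537.4,-163.3,6))"
```

```text
t 15.95 ee [ 539.8 -163.   108.3] [-8.9550e+01 -7.0000e-02 -1.7837e+02] F [-5.4  2.2  9.9] M [0.791 1.838 0.008] op 39.9 j6 69.3
mouth [ 539.4 -163.8    6. ] to go [-2.   0.5  0. ] yaw 1.63 tilt deg xy [-0.15  0.45]
```

Contact with the well floor at exactly the original height (108.3). Releasing.

Request:
send_rows:
  targets:
    - [-0.6,0,0,0,0]
    - [-0.1,0,0,0,0]
    - [0.4,0,0,0,0]
    - [0.4,0,0,0,0]
    - [0.4,0,0,0,0]

```text
t: 16.45
ee_pos: [0.5404, -0.1632, 0.109]
eef_rot: [-89.5, 0.0, -178.4]
wrist_force: [1.0, 0.5, -0.3]
opening: 0.0614
```

```bash
python3 -c "from h import *;rep((537.4,-163.3,6))"
```

```text
t 16.45 ee [ 540.4 -163.2  109. ] [-8.9500e+01  4.0000e-02 -1.7837e+02] F [ 1.   0.5 -0.3] M [-0.002  0.033  0.014] op 61.4 j6 69.3
mouth [ 540.1 -164.1    6.7] to go [-2.7  0.8 -0.7] yaw 1.63 tilt deg xy [-0.25  0.49]
```

Request:
send_rows:
  targets:
    - [0.5,0,0,10,0]
    - [0.5,0,0,20,0]
    - [0.5,0,0,30,0]
    - [0.5,0,0,30,0]
    - [0.5,0,0,30,0]
    - [0.5,-30,0,20,0]
    - [0.5,-40,0,0,0]
    - [0.5,-40,0,0,0]
    - [0.5,0,0,0,0]
    - [0.5,0,0,0,0]

```text
t: 17.45
ee_pos: [0.426, -0.1625, 0.2614]
eef_rot: [-89.4, 0.3, -178.3]
wrist_force: [-0.2, 0.5, 0.5]
opening: 0.0697
```

```bash
python3 - <<'E'
from h import *
rep()
a,d=manip.camera('top');W=world('top',d)
m=(W[...,2]>.13)&(W[...,2]<.16)&(np.hypot(W[...,0]-.537,W[...,1]+.163)<.04);P=W[m]
print(len(P),np.percentile(W[m][:,2],[50,95]),cv2.minAreaRect((P[:,:2]*1000).astype(np.float32)))
z=np.load('s0.npz');print('old z',np.percentile(world('top',z['d'])[(world('top',z['d'])[...,2]>.13)&(world('top',z['d'])[...,2]<.16)&(np.hypot(W[...,0]-.537,W[...,1]+.163)<.04)][:,2],[50,95]))
b,e=manip.camera('scene')
save('end',np.hstack([a[100:400,200:520],b[130:430,200:520]]))
E
```

```text
t 17.45 ee [ 426.  -162.5  261.4] [ -89.37    0.28 -178.34] F [-0.2  0.5  0.5] M [0.005 0.032 0.002] op 69.7 j6 64.5
mouth [ 426.2 -163.6  159.1] to go [ 139.6  312.1 -103.6] yaw 1.66 tilt deg xy [-0.49  0.62]
453 [0.14399745 0.14740743] ((539.44873046875, -162.69357299804688), (30.47931480407715, 40.232784271240234), 0.17749235033988953)
old z [0.14421752 0.14779271]
```

View pics/end.png

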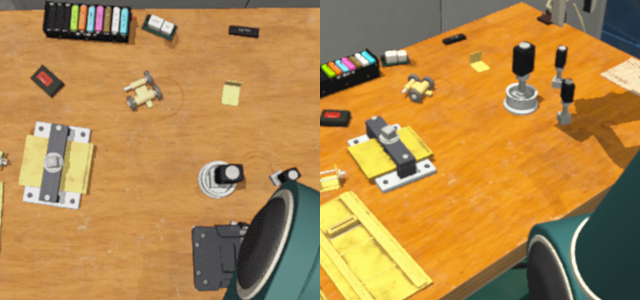

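The final picture shows the driver upright in its cup, at (228,175) on the left and (523,70) on the right. Its top is at the same height as at the start. The screw head is free and the bystanders are in place. Handing in.

```bash
python3 -c "
from h import *
print(manip.finish_job())"
```

```text
the job is handed in; nothing more can be done
None
```

I tightened the clamp screw to the click, put the driver back in its stand, and handed the job in at about 17.5 s of the 67 s allowed.

**Seating:** The driver bottomed on the screw with its mouth at about 55.5 mm, the height of the screw foot.

**Tightening:**
- Turning clockwise, torque rose steadily from 0.31 to 0.51 N m.
- At about 1.1 rad it fell to 0.32, which was a partial break-over. The wrist camera showed the handle about 0.07 rad ahead of the socket.
- To find out whether that was the click, I turned back 0.03 rad. I then went on in steps of 0.02 to 0.03 rad, staying below 0.42 N m.
- Torque then dropped to 0.15 N m, close to the expected fifth, and I stopped there.
- While unloading, torque passed back through 0.47 and came to zero. I never measured reverse torque, so the screw should not have loosened.

**Return:** The driver touched the well floor at the same gripper height as when I picked it up (108.3 mm). Afterwards its top measured the same height as at the start, 144 mm, and it stands upright about 2 mm from its earlier position. In the last picture the other things in view look unmoved.

**Checks that were weak or disagreed:**
- While turning, the computed mouth position drifted up to about 2.9 mm sideways from the measured screw axis, though side forces stayed low.
- I did not measure the screw's final angle after lifting off, so the evidence for the click is the torque and the handle-to-socket angle.

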